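# Take the jar's width on the bench caliper and pack the decorating tray

### The job

The small unglazed jar is going off to be decorated, but its width must first be kept for the lid maker: stand the jar upright on the wooden foot of the bench caliper between its two jaws, and close the sliding jaw until both jaws just touch it, without squeezing so hard that the jaw is forced out of square. Lift the jar out, leaving the caliper set at the jar's width, and pack the wooden carrying tray: the jar and whichever of the tablet bottle of oxide and the olive screw tin are there standing upright on its floor, and whichever of the bamboo brush, the loop tool and the pale modelling stick are there lying in it. Leave everything else on the table where it is.

Things in the scene. Friction and masses are not known exactly. Their poses are not given: they have to be found in the camera images.
- caliper: bench caliper, fixed to the table, in varying places: wooden foot 12 mm high (x -75 to +85, y -120 to +120 mm) and an aluminium beam along y at x = +60 mm, its top 28 mm above the table. Origin on the table under the foot; x points away from the robot at yaw 0, y is the way the sliding jaw opens. Sliding jaw's inner face: y = -70 mm + joint caliper_slide
- fixed_jaw: fixed jaw of the caliper; origin: middle of its inner face (caliper x = -5, y = -70 mm, 50 mm above the table); axes as the caliper's. Both jaws are steel blades 8 mm thick, x from +45 to -55 mm in the caliper's frame, 30 to 70 mm above the table. The fixed jaw's block behind it (caliper x 40 to 80, y -106 to -70 mm) is 44 mm high
- caliper_slide (a joint): opening of the caliper = the free gap between the jaws in m, 0 shut, at most 0.13; it moves along the caliper's +y to open. It starts too narrow for the jar. The slide rubs with about 3 N and stays where it is left
- jaw_tilt (a joint): how far the sliding blade is forced out of square in its slide (rad, 0 = square), a stiff spring of 40 N m/rad about a vertical axis on the beam, 80 mm from where the jar stands: about 5 N on the jar tilts it by 0.01
- caliper_tab (a point): the place to hold the black thumb tab on the sliding jaw's carriage, 72 mm above the table; the tab is 26 mm along the caliper's x and 16 mm along its y, from 44 to 92 mm above the table; the carriage below it is 40 x 36 mm. In the caliper's frame it lies at x = +60 mm and 18 mm beyond the sliding jaw's inner face in y
- caliper_rest (a point): where the jar should stand: a point on top of the wooden foot (12 mm above the table), 34 mm from the fixed jaw's face, 80 mm in front of the beam (caliper x = -20 mm); axes as the caliper's. Within 20 mm along x, and anywhere between the jaws along y, is as good
- jar_mid (a point): small pale unglazed porcelain jar with a short narrower neck, round, 64 to 66 mm in diameter at its belly (a little above half-way up), 82 mm high, upright, 0.16 kg; the point is its centre, 41 mm above its underside, z up its axis
- oxide_bottle_mid (a point): white tablet bottle with a printed band and a narrower white cap (from 82 mm up), round, 59 mm in diameter, 101 mm high, upright; the point is on its axis 50 mm above its underside, z up its axis. May be absent (None)
- tin_mid (a point): olive-gold screw tin, round, 68 mm in diameter, 74 mm high, upright; the point is its centre, 37 mm above its underside, z up its axis. May be absent (None)
- brush_mid (a point): bamboo writing brush, 215 mm long along its y, 12 mm thick, lying; the point is its centre, 6 mm above the table. May be absent (None)
- loop_mid (a point): ribbon loop tool, wooden handle with brass ferrules, 167 mm long along its y, handle 14 mm wide and 13 mm high at the middle, lying; the point is its centre, 6.5 mm above the table. May be absent (None)
- stick_mid (a point): pale boxwood modelling stick, 162 mm long along its y, 13 mm wide and 8 mm high at the middle, lying; the point is its centre, 4 mm above the table. May be absent (None)
- tray_floor (a point): centre of the inner floor of the wooden carrying tray (8 mm above the table; fixed to it): inside 264 mm along its x and 184 mm along its y, walls 8 mm thick whose rims are 50 mm above the table (42 mm above the floor); a bow handle at each x end reaches 18 mm out
- cup: bystander: pale blue cup, 84 mm across, 115 mm high; origin at its underside
- glaze_pot_a: bystander: small dark red oxide bottle with a white cap, 32 mm across, 53 mm high; origin at its underside
- glaze_pot_b: bystander: small pale grey oxide bottle with a white cap, 32 mm across, 55 mm high; origin at its underside
There are look-alikes about, which are no part of the job. Of the things like the part that bears loop_mid, leave any that is pink; of the rest the larger one is meant.

How it is judged:
On the way, in this order (a step that is already met when the one before it is completed fails the run):
1. the jar stands upright on the caliper's foot with both jaws touching it, the sliding jaw not forced out of square (contact force between jar and jaw_tilt between 0.3 and 15 N and contact force between jar and fixed_jaw above 0.3 N and value of joint jaw_tilt between -0.025 and 0.025 rad and value of joint caliper_slide between 0.06 and 0.0675 m and x of jar_mid in the frame of caliper_rest between -0.025 and 0.03 m and angle between jar_mid's own z axis and vertical below 0.1 rad), for 0.3 s.
2. the jar stands in the tray and the caliper is still set at the jar's width (x of jar_mid in the frame of tray_floor between -0.132 and 0.132 m and y of jar_mid in the frame of tray_floor between -0.092 and 0.092 m and z of jar_mid in the frame of tray_floor between 0.031 and 0.047 m and angle between jar_mid's own z axis and vertical below 0.15 rad and linear speed of jar below 0.02 m/s and value of joint caliper_slide between 0.0615 and 0.0675 m), for 0.3 s.
At the end, for the whole second after the job is handed in: Caliper open 61.5 to 67.5 mm; the jar, and the bottle and tin if present, upright within 0.15 rad on the tray's floor inside its walls; brush, loop tool and stick, if present, lying in the tray (middles inside the walls, under 40 mm above the floor, within 0.27 rad of level); all at rest (all of step 2 and x of oxide_bottle_mid in the frame of tray_floor between -0.132 and 0.132 m and y of oxide_bottle_mid in the frame of tray_floor between -0.092 and 0.092 m and z of oxide_bottle_mid in the frame of tray_floor between 0.04 and 0.056 m and angle between each of oxide_bottle_mid, tin_mid's own z axis and vertical below 0.15 rad and linear speed of each of oxide_bottle, tin, brush, loop, stick below 0.02 m/s and x of tin_mid in the frame of tray_floor between -0.132 and 0.132 m and y of tin_mid in the frame of tray_floor between -0.092 and 0.092 m and z of tin_mid in the frame of tray_floor between 0.027 and 0.043 m and x of brush_mid in the frame of tray_floor between -0.132 and 0.132 m and y of brush_mid in the frame of tray_floor between -0.092 and 0.092 m and z of brush_mid in the frame of tray_floor between -0.005 and 0.04 m and angle between brush_mid's own y axis and vertical between 1.3 and 1.84 rad and x of loop_mid in the frame of tray_floor between -0.132 and 0.132 m and y of loop_mid in the frame of tray_floor between -0.092 and 0.092 m and z of loop_mid in the frame of tray_floor between -0.005 and 0.04 m and angle between loop_mid's own y axis and vertical between 1.3 and 1.84 rad and x of stick_mid in the frame of tray_floor between -0.132 and 0.132 m and y of stick_mid in the frame of tray_floor between -0.092 and 0.092 m and z of stick_mid in the frame of tray_floor between -0.005 and 0.04 m and angle between stick_mid's own y axis and vertical between 1.3 and 1.84 rad); the robot touches nothing.
It fails at once if the sliding jaw is forced far out of square (more than 0.05 rad) (value of joint jaw_tilt above 0.05 rad or value of joint jaw_tilt below -0.05 rad).
It fails at once if a bystander (cup, small oxide bottles) is moved more than 30 mm (distance of any of cup, glaze_pot_a, glaze_pot_b from where it was at the start of the episode above 0.03 m).
Of oxide_bottle, tin, brush, loop, stick only 2 to 4 are there at a start; the rules pass over those that are not, and their reading is None.
At some moment in a run one of tin, brush, loop, stick may be knocked a few centimetres aside while the robot is not near it.
It also fails if it takes over 210 s, if anything falls off the work surface, if the arm or the gripper's body presses on something with over 40 N, if the wrist force passes 120 N, or if a joint passes its speed limit or range.

### The arm

A 7-joint arm with a two-finger parallel gripper is mounted at the origin on a cart in front of the work surface, level with it; the furniture and walls round the work are solid. World frame = base frame: x ahead of the robot, y to its left, z up, the work surface at z = 0. Lengths are in m, angles in rad, forces in N, time in s.
With the tool pointing down it reaches from about 0.425 to 0.925 m from the base axis. Payload 6.8 kg.
Tool frame: the origin (TCP) lies at the very end of the fingers, on their centre line; the grasp point (between the pads) lies bot.grip_point_offset behind it (bot.grip_point_offset is the distance from the TCP to the grasp point, in m); z points along the fingers, y is the line along which they close (so a half turn about z gives the same grasp; the last joint's range is limited). The gripper opens to 85 mm and grips with 20 to 120 N. Pads are 22 mm wide; open, the fingers measure 114 mm over their backs; the gripper's body (76 mm by 85 mm) begins 54 mm behind the grasp point. The pads swing forward as they close: fully open they stand 13 mm farther back than shut.
Start: joints at [1.148, 0.477, 0.022, 1.555, -0.011, 1.109, -0.083], TCP at [0.209, -0.642, 0.231] pointing down, gripper open.
Joint ranges: [-2.96, 2.96], [-0.34, 2.1], [-1.41, 1.46], [0.24, 2.44], [-1.37, 4.51], [0.17, 1.92], [-2.96, 2.96]. Speed limits (rad/s): [2.39, 2.39, 3.14, 3.14, 3.14, 3.14, 3.14].

### API

Orientations are given as a unit quaternion [w, x, y, z].
In Python, from station import bot, imaging gives the robot as it stands. The module is installed in compiled form; this text tells all that it offers.
- The arm moves only by the tool carry_out, never from a script. Its argument "targets" is one flat list of numbers, 5 for each row, row after row: the closure in counts, from 0 (fully open) to 255 (shut), then the shift along the world's x, y, z in mm, then the turn about the world's z in degrees. A call has 1 to 20 rows; each row shifts and turns the commanded pose from where the row before left it; what a row does not reach is not made up. A row lasts 1/10 s, in which the tool goes at most 50 mm and 8.59 degrees, less where a joint would pass 70% of its speed; a pose out of reach is approached as far as the arm can. A call is refused whole if a number of a shift passes 50 or a number of a turn 8.59, either way. A call with a gripper value outside its range is refused whole. The fingers move at their own pace and stop on an object; "newtons" is the grip in N (left out, the last holds). Time passes only in rows, so rows that do not move let the fingers close. It gives the time, the measured TCP pose, the force, the opening and the grip force at its end, in the units of the state.
- bot.get_obs(): the state, without advancing time (a new reading comes with each control period).
- imaging.read_camera(name): name is "scene" or "top" or "wrist"; returns a dict with "frame" (400x640x3 uint8, red, green, blue), "fov_y" (degrees; the focal length in pixels is half the picture's height over the tangent of half this angle, whatever the lens; pixels are square), "cx", "cy" (the principal point, pixels), "pose" (4x4, takes a point from camera to world coordinates); the wrist camera has in their place "tool_from_camera" (4x4, takes a point from camera to tool coordinates, whose origin is the TCP and whose axes are the flange's). Camera axes: x right, y up, looking along -z (the intrinsics and any distortion apply to the point x, -y, -z); pixel columns grow to the right and rows downward; lengths in m; the calibration is good to about 2 mm. A picture is of the moment at which its call begins: read the wrist's pose just before it. There is no depth.
- bot.hand_in(): hands the job in; it is judged then, once.
The state is a dict: "t": time; "q": joint angles; "joint_vel": joint speeds; "joint_torque": joint torques, N m; "eef_pos": TCP position; "tool_rot": TCP orientation; "contact_force": force on the tool from outside, world axes, zero at the start; "torque": the same for the moment, N m; "gripper_width": opening from 0.0 (shut) to 1.0 (fully open); "grasp_force": force on a finger pad.
Only numpy, scipy, OpenCV 4.12 (cv2) and the standard library are available. Lean on these libraries where they do the work, as an engineer would, in place of code of your own. Each camera call takes 0.05 s, during which the arm holds its last target. There are 200 camera calls.

## Working session

There is one attempt and no reset: what is moved stays moved. The work goes in short steps, Python scripts to look and compute and a tool call to move; the robot and the scene stay as the last step left them, time stands still between calls to the robot, and variables do not carry over. Pictures are saved under pics/ and viewed, at most 14 in all, crops included, and the job is handed in when it is done.

Besides the shell and the picture viewer there is one more tool, called after ">>>" in YAML: its name, and indented under it one key for each argument. carry_out: Moves the arm, as the interface text tells. Its arguments: {"type":"object","properties":{"targets":{"type":"array","items":{"type":"number"}},"newtons":{"type":"number"}},"required":["targets"]}

```bash
mkdir -p pics
cat > h.py <<'E'
import numpy as np, cv2
from station import bot, imaging
from scipy.spatial.transform import Rotation as R
def cam(name):
    o=bot.get_obs(); c=imaging.read_camera(name)
    if name=="wrist":
        q=o["tool_rot"]; T=np.eye(4); T[:3,:3]=R.from_quat([q[1],q[2],q[3],q[0]]).as_matrix(); T[:3,3]=o["eef_pos"]
        c["pose"]=T@np.array(c["tool_from_camera"])
    c["pose"]=np.array(c["pose"]); return c
def K(c):
    f=200/np.tan(np.radians(c["fov_y"])/2); return np.array([[f,0,c["cx"]],[0,f,c["cy"]],[0,0,1.]])
def dist(c):
    return np.array(c.get("distortion",c.get("dist",[0,0,0,0,0])),float)
def px(c,u,v,z):
    p=cv2.undistortPoints(np.array([[[u,v]]],float),K(c),dist(c))[0,0]
    d=c["pose"][:3,:3]@np.array([p[0],-p[1],-1]); o=c["pose"][:3,3]
    return o+d*(z-o[2])/d[2]
def proj(c,P):
    p=np.linalg.inv(c["pose"])@np.append(P,1); 
    return cv2.projectPoints(np.array([[p[0],-p[1],-p[2]]]),np.zeros(3),np.zeros(3),K(c),dist(c))[0].ravel()
def save(c,n): cv2.imwrite("pics/"+n,c["frame"][:,:,::-1])
def crop(c,n,u0,u1,v0,v1,s): cv2.imwrite("pics/"+n,cv2.resize(c["frame"][v0:v1,u0:u1,::-1],None,fx=s,fy=s,interpolation=cv2.INTER_CUBIC))
E
python3 - <<'E'
from h import *
for n in ("scene","top","wrist"):
    c=cam(n); save(c,n+"0.png"); print(n,{k:v for k,v in c.items() if k!="frame"})
print(bot.get_obs(), bot.grip_point_offset)
E
```

```text
scene {'fov_y': 57.88701334857313, 'cx': 320.36880086989856, 'cy': 197.25635595123168, 'pose': array([[-0.63819207,  0.4238429 , -0.64270372, -0.06330451],
       [-0.76981955, -0.36153453,  0.52599491,  0.56543703],
       [-0.00942038,  0.83045167,  0.55701102,  0.6505875 ],
       [ 0.        ,  0.        ,  0.        ,  1.        ]])}
top {'fov_y': 53.68883074912894, 'cx': 314.1570781963817, 'cy': 192.6273820063977, 'pose': array([[-0.01169254,  0.98847469, -0.15093399,  0.37928099],
       [-0.99984978, -0.00962616,  0.01441402,  0.04255994],
       [ 0.01279498,  0.15107985,  0.98843875,  1.26597675],
       [ 0.        ,  0.        ,  0.        ,  1.        ]])}
wrist {'fov_y': 71.50230078790675, 'cx': 318.7519933350264, 'cy': 198.54620852387325, 'tool_from_camera': array([[-7.63506755e-04,  9.59708573e-01,  2.80996213e-01,
         7.08492008e-02],
       [ 9.99999694e-01,  6.84851652e-04,  3.78113707e-04,
        -3.05425523e-04],
       [ 1.70438246e-04,  2.80996416e-01, -9.59708802e-01,
        -1.41246283e-01],
       [ 0.00000000e+00,  0.00000000e+00,  0.00000000e+00,
  
[... 309 characters left out ...]
788727,  0.47766292,  0.02239914,  1.55618643, -0.01152292,
        1.10929408, -0.0831193 ]), 'joint_vel': array([-0.0008132 , -0.00366689,  0.00161836, -0.00556176, -0.00060717,
       -0.00085351, -0.00053238]), 'joint_torque': array([ 2.13495237e-03, -5.96923721e+01,  1.60983726e+00, -2.81491846e+01,
        1.26488943e-02,  6.53832540e-03, -5.53124352e-06]), 'eef_pos': array([ 0.20883823, -0.64141844,  0.23053075]), 'tool_rot': array([-6.92127746e-04,  9.87641757e-01,  1.56726687e-01, -1.62643251e-04]), 'contact_force': array([ 0.08646361, -0.23738794, -0.37892558]), 'torque': array([-0.01584386,  0.017898  ,  0.01525982]), 'grasp_force': 0.0, 'gripper_width': 0.9997017497955871} 0.0187
```

View pics/top0.png

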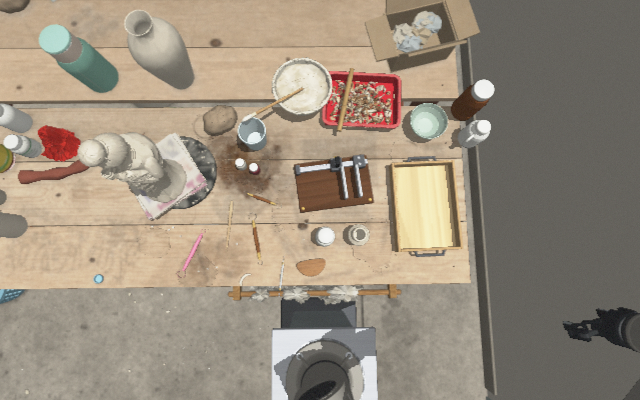

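View pics/scene0.png

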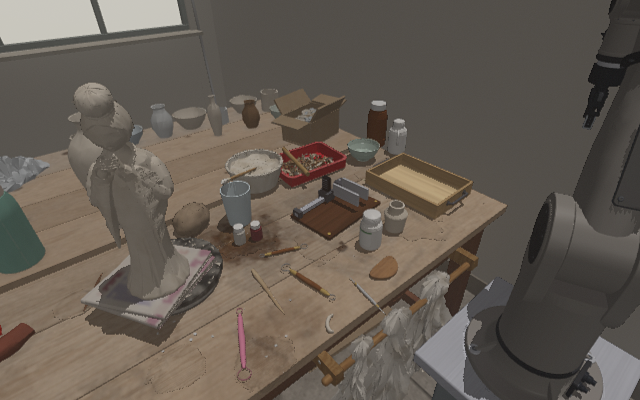

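Run:
```python
from h import *
c=cam("top"); crop(c,"c1.png",170,300,180,295,6) if 0 else crop(c,"c1.png",170,303,180,280,6)
crop(c,"c2.png",285,475,145,290,4)
for n,u,v,z in [("jar",358,234,.08),("bottle",324,236,.1),("loopA",256,240,0.006),("loopA top",252,222,0.006),("loopA bot",259,264,.006),("loopB",261,199,.006),("pink t",201,233,.006),("pink b",183,275,.006),("st t",231,202,.004),("st b",229,246,.004),("nd t",283,259,.004),("nd b",280,288,.004)]: print(n,px(c,u,v,z).round(3))
```

```text
jar [ 0.434 -0.104  0.08 ]
bottle [ 0.428 -0.002  0.1  ]
loopA [0.422 0.21  0.006]
loopA top [0.479 0.223 0.006]
loopA bot [0.347 0.2   0.006]
loopB [0.553 0.195 0.006]
pink t [0.446 0.384 0.006]
pink b [0.316 0.436 0.006]
st t [0.544 0.291 0.004]
st b [0.404 0.295 0.004]
nd t [0.362 0.125 0.004]
nd b [0.273 0.134 0.004]
```

View pics/c1.png

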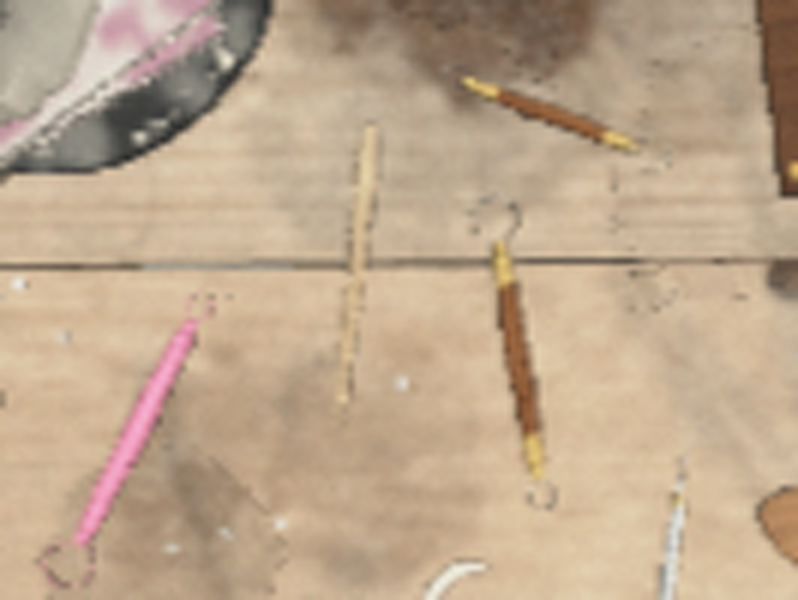

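View pics/c2.png

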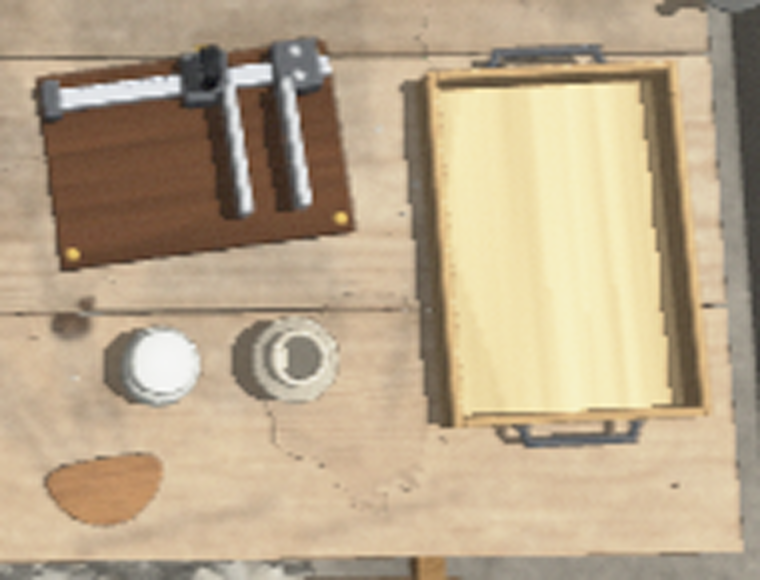

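Run:
```python
from h import *
c=cam("top")
f=lambda x,y,z:px(c,285+x/4,145+y/4,z)
P=[f(38,78,.012),f(326,38,.012),f(355,230,.012),f(62,270,.012)]
print("foot",np.round(P,3), "yaws",[np.degrees(np.arctan2(*(a-b)[[1,0]])).round(1) for a,b in [(P[0],P[3]),(P[1],P[2])]],[np.degrees(np.arctan2(-(a-b)[0],(a-b)[1])).round(1) for a,b in [(P[0],P[1]),(P[3],P[2])]], np.mean(P,0).round(3))
print("jaw tips", f(303,209,.07).round(3), f(241,215,.07).round(3), "tab top",f(209,52,.092).round(3),"jawroots",f(284,85,.07).round(3),f(232,85,.07).round(3))
T=[f(428,74,.05),f(676,63,.05),f(708,411,.05),f(453,427,.05)]
print("tray",np.round(T,3),np.mean(T,0).round(3),np.degrees(np.arctan2(*((T[0]+T[1]-T[2]-T[3]))[[1,0]])))
```

```text
foot [[ 0.664  0.087  0.012]
 [ 0.695 -0.148  0.012]
 [ 0.537 -0.166  0.012]
 [ 0.507  0.069  0.012]] yaws [np.float64(6.7), np.float64(6.6)] [np.float64(7.6), np.float64(7.2)] [ 0.601 -0.04   0.012]
jaw tips [ 0.546 -0.117  0.07 ] [ 0.542 -0.07   0.07 ] tab top [ 0.665 -0.046  0.092] jawroots [ 0.643 -0.105  0.07 ] [ 0.644 -0.065  0.07 ]
tray [[ 0.656 -0.222  0.05 ]
 [ 0.663 -0.419  0.05 ]
 [ 0.39  -0.426  0.05 ]
 [ 0.38  -0.23   0.05 ]] [ 0.522 -0.324  0.05 ] 1.508102256124197
```

>>> carry_out:
  targets: [0,26,38,0,-1,0,26,38,0,-1,0,26,38,0,-1,0,26,38,0,-1,0,26,38,0,-1,0,26,38,0,-1,0,26,38,0,-1,0,26,38,0,-1,0,26,38,0,-1,0,26,38,0,-1,0,26,38,0,-1,0,26,38,0,0,0,26,38,0,0,0,26,38,0,0,0,26,38,0,0,0,26,38,0,0,0,0,0,0,0,0,0,0,0,0,0,0,0,0,0]

```text
t: 2.15
eef_pos: [0.6244, -0.0355, 0.231]
tool_rot: [0.0, 0.998, 0.06, -0.0]
contact_force: [-0.1, -1.1, -0.6]
gripper_width: 0.999
grasp_force: 0.0
```

Run:
```python
from h import *
c=cam("wrist"); save(c,"w1.png"); np.save("w1pose.npy",c["pose"])
o=bot.get_obs();print(o["q"],o["eef_pos"],o["tool_rot"],o["contact_force"])
```

```text
[ 0.14122114  0.40914687 -0.24494639  1.66639905  0.11075185  1.08021627
 -1.58709584] [ 0.62436846 -0.03584209  0.23119148] [ 5.17954591e-04  9.98190592e-01  6.01263027e-02 -3.18620907e-04] [ 0.49777721 -0.52996796  0.20688061]
```

View pics/w1.png

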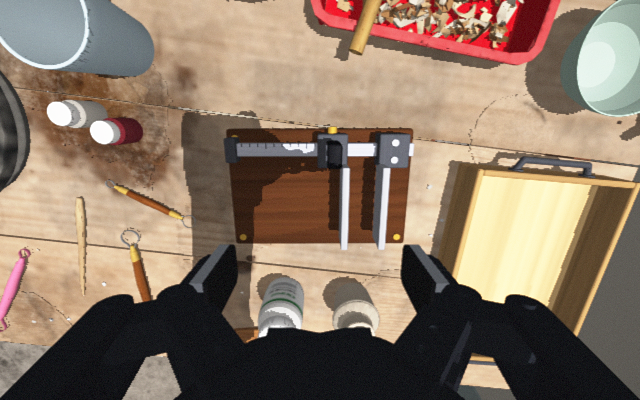

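Run:
```python
from h import *
c=cam("wrist"); 
for y in (127,133): pass
P=[px(c,229,129,.012),px(c,412,129,.012),px(c,404,243,.012),px(c,237,243,.012)]
print(np.round(P,4),np.mean(P,0).round(4),[np.degrees(np.arctan2(*(a-b)[[1,0]])).round(1) for a,b in [(P[0],P[3]),(P[1],P[2])]],[np.degrees(np.arctan2(-(a-b)[0],(a-b)[1])).round(1) for a,b in [(P[0],P[1]),(P[3],P[2])]])
crop(c,"w1c.png",220,430,115,260,3)
for n,u,v,z in [("tab",334,151,.092),("fix tip L",378,248,.07),("fixtip R",385,248,.07),("sl tip L",341,248,.07),("sl tip R",348,248,.07),("jar mouth",355,312,.082),("stick t",81,198,.004),("stick b",83,292,.004)]: print(n,px(c,u,v,z).round(4))
```

```text
[[ 0.6669  0.0831  0.012 ]
 [ 0.6944 -0.1457  0.012 ]
 [ 0.5388 -0.1679  0.012 ]
 [ 0.5107  0.0673  0.012 ]] [ 0.6027 -0.0408  0.012 ] [np.float64(5.8), np.float64(8.1)] [np.float64(6.8), np.float64(6.8)]
tab [ 0.6641 -0.0463  0.092 ]
fix tip L [ 0.5538 -0.1156  0.07  ]
fixtip R [ 0.5548 -0.124   0.07  ]
sl tip L [ 0.5485 -0.0717  0.07  ]
sl tip R [ 0.5495 -0.08    0.07  ]
jar mouth [ 0.4701 -0.0994  0.082 ]
stick t [0.5491 0.2856 0.004 ]
stick b [0.3963 0.3005 0.004 ]
```

View pics/w1c.png

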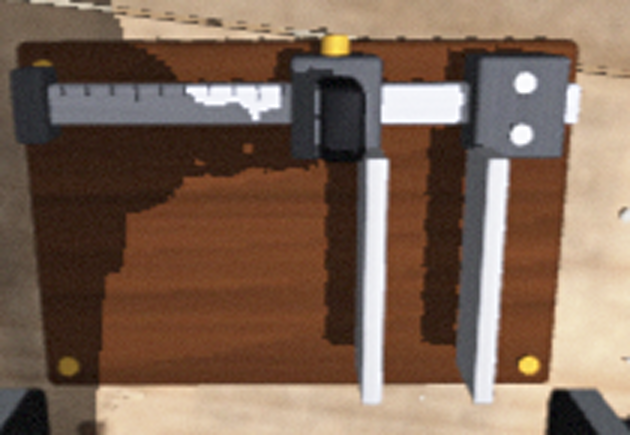

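>>> carry_out:
  targets: [120,19,-5,0,0,120,20,-6,0,0,120,0,0,-40,0,120,0,0,-40,0,120,0,0,-40,0,120,0,0,-30,0,120,0,0,-16,0,120,0,0,-10,0,120,0,0,0,0,120,0,0,0,0]
  newtons: 20

```text
t: 3.25
eef_pos: [0.6651, -0.045, 0.0568]
tool_rot: [0.0, 0.998, 0.061, 0.001]
contact_force: [0.1, -0.2, 0.6]
gripper_width: 0.527
grasp_force: 0.0
```

>>> carry_out:
  targets: [200,0,0,0,0,220,0,0,0,0,255,0,0,0,0,255,0,0,0,0,255,0,0,0,0]

```text
t: 3.75
eef_pos: [0.665, -0.0451, 0.0568]
tool_rot: [0.0, 0.998, 0.061, 0.001]
contact_force: [-1.2, -0.8, 6.5]
gripper_width: 0.181
grasp_force: 23.0
```

>>> carry_out:
  targets: [255,0,0,2,0,255,-1,5,0,0,255,-1.2,10,0,0,255,-1.2,10,0,0,255,-1.2,10,0,0,255,-1,10,0,0,255,0,0,0,0,255,0,0,0,0]

```text
t: 4.55
eef_pos: [0.6591, 0.0018, 0.0569]
tool_rot: [-0.001, 0.998, 0.062, 0.001]
contact_force: [4.6, 3.8, -7.3]
gripper_width: 0.187
grasp_force: 21.5
```

Run:
```python
from h import *
c=cam("wrist"); save(c,"w2.png"); c=cam("top"); crop(c,"t2.png",285,475,145,290,4)
```

```text
(no output)
```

View pics/w2.png

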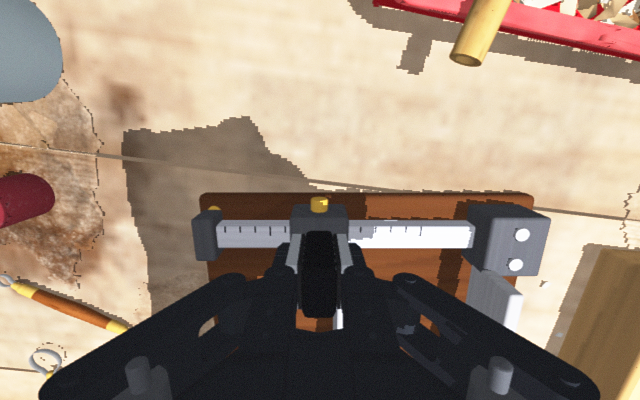

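>>> carry_out:
  targets: [120,0,0,0,0,120,0,0,0,0,120,0,0,0,0,120,0,0,20,0,100,0,0,45,0,50,0,0,45,0,0,0,0,45,0,0,-20,-6,40,8,0,-20,-6,0,8,0,-20,-6,0,8,0,-20,-6,0,8,0,-20,-6,0,8,0,-20,-6,0,8,0,-20,-6,0,8,0,-20,-6,0,8,0,-20,-6,0,8,0,-20,-6,0,8,0,-9,-2,0,8,0,0,0,0,2,0,0,0,0,0]

```text
t: 6.65
eef_pos: [0.449, -0.0623, 0.2527]
tool_rot: [0.0, 0.663, 0.749, -0.0]
contact_force: [0.7, -0.1, 0.6]
gripper_width: 0.999
grasp_force: 0.0
```

Run:
```python
from h import *
c=cam("wrist"); save(c,"w3.png"); o=bot.get_obs();print(o["q"],o["eef_pos"],o["tool_rot"])
```

```text
[ 0.46902845  0.12001975 -0.50223118  2.00798078  0.06775976  1.02890355
  0.05614696] [ 0.4492609  -0.06206763  0.25260185] [2.75798930e-04 6.62957122e-01 7.48657317e-01 4.43058335e-06]
```

View pics/w3.png

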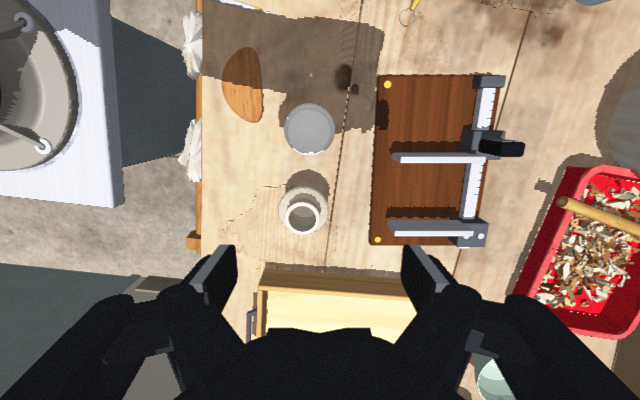

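Run:
```python
from h import *
c=cam("wrist")
for n,u,v,z in [("jar rim",302,217,.081),("jar belly",303,204,.047),("bottle cap",310,127,.101),("fixed inner tip",388,221,.07),("slide inner tip",393,161,.07)]: print(n,px(c,u,v,z).round(4))
g=cv2.cvtColor(c["frame"],cv2.COLOR_RGB2GRAY); 
print(cv2.HoughCircles(cv2.medianBlur(g[170:240,270:340],3),cv2.HOUGH_GRADIENT,1,8,param1=80,param2=14,minRadius=12,maxRadius=35))
crop(c,"w3c.png",270,420,90,250,5) if 0 else crop(c,"w3c.png",270,420,120,250,4)
```

```text
jar rim [ 0.4338 -0.1072  0.081 ]
jar belly [ 0.4326 -0.1016  0.047 ]
bottle cap [ 0.4323 -0.0016  0.101 ]
fixed inner tip [ 0.5403 -0.1036  0.07  ]
slide inner tip [ 0.5319 -0.0293  0.07  ]
[[[32.5 40.5 24.1]
  [33.5 29.5 31. ]
  [40.5 47.5 26.6]
  [31.5 49.5 13.4]
  [33.5 21.5 25.4]
  [42.5 33.5 21. ]
  [23.5 37.5 17.2]
  [40.5 16.5 16.1]]]
```

View pics/w3c.png

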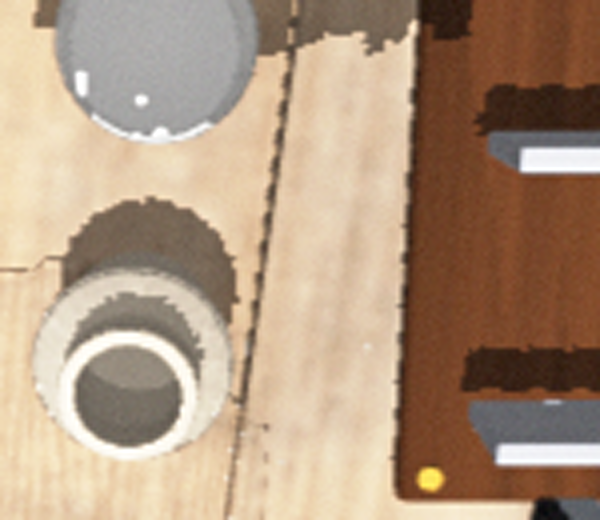

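Run:
```python
from h import *
c=cam("wrist")
a=px(c,394,230.8,.07); b=px(c,400,163,.07)
print(a,b,px(c,302,218.7,.081),px(c,304,208,.05)); d=(b-a)[:2]; th=np.radians(6.9); n=np.array([-np.sin(th),np.cos(th)]); print("gap",d@n)
ax=np.array([np.cos(th),np.sin(th)]); rest=a[:2]+ax*.035+n*.034; print("rest",rest)
o=np.array([.5975,-.0413]); print("rest2",o+ax*-.02+n*-.036)
```

```text
[ 0.55033782 -0.11539464  0.07      ] [ 0.54059043 -0.03045012  0.07      ] [ 0.43418561 -0.10911092  0.081     ] [ 0.43460778 -0.1057412   0.05      ]
gap 0.08550031732320254
rest [ 0.58099967 -0.0774361 ]
rest2 [ 0.58196978 -0.079442  ]
```

>>> carry_out:
  targets: [0,-15,-45,0,0,0,0,0,-45,0,0,0,0,-45,0,0,0,0,-45,0,0,0,0,-40,0,0,0,0,-30,0,0,0,0,-20,0,0,0,0,0,0,0,0,0,0,0]

```text
t: 7.7
eef_pos: [0.4347, -0.1066, 0.0275]
tool_rot: [-0.0, 0.662, 0.749, -0.0]
contact_force: [0.3, -1.0, -0.0]
gripper_width: 1.001
grasp_force: 0.0
```

>>> carry_out:
  targets: [60,0,0,0,0,100,0,0,0,0,150,0,0,0,0,150,0,0,0,0,150,0,0,0,0]
  newtons: 20

```text
t: 8.2
eef_pos: [0.4353, -0.1072, 0.0288]
tool_rot: [0.001, 0.663, 0.749, 0.0]
contact_force: [-2.8, -0.5, 6.5]
gripper_width: 0.737
grasp_force: 20.3
```

>>> carry_out:
  targets: [150,0,0,20,0,150,0,0,40,0,150,0,0,40,0,150,25,5,10,0,150,25,5,0,0,150,25,5,0,0,150,25,5,0,0,150,25,5,0,0,150,21,5,0,0,150,0,0,0,0,150,0,0,0,0]

```text
t: 9.3
eef_pos: [0.5801, -0.0768, 0.1376]
tool_rot: [-0.0, 0.662, 0.749, -0.0]
contact_force: [-0.2, 0.5, -2.0]
gripper_width: 0.733
grasp_force: 23.3
```

Run:
```python
from h import *
c=cam("wrist"); save(c,"w4.png"); o=bot.get_obs();print(o["eef_pos"])
t=cam("top"); crop(t,"t4.png",285,475,145,290,4)
```

```text
[ 0.57950252 -0.07716157  0.13749409]
```

View pics/w4.png

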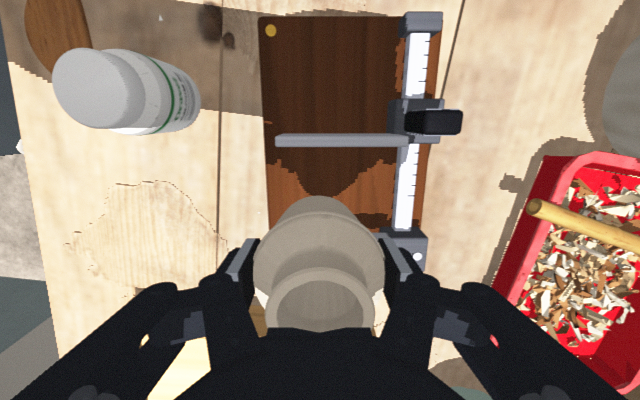

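Run:
```python
from h import *
c=cam("wrist"); o=bot.get_obs()["eef_pos"]
th=np.radians(6.9); ax=np.array([np.cos(th),np.sin(th)]); n=np.array([-np.sin(th),np.cos(th)])
p=px(c,321,267,.190)[:2]; q1=px(c,268,305,.19)[:2]; q2=px(c,375,305,.19)[:2]
print("rim far edge rel tool",(p-o[:2])@ax,(p-o[:2])@n,"width",np.linalg.norm(q1-q2))
for u,v in [(277,145),(405,145)]:
  s=px(c,u,v,.07); f=np.array([.5503,-.1154]); print("slide inner",s,(s[:2]-f)@n)
```

```text
rim far edge rel tool 0.0003648906071739037 0.019976625269200333 width 0.04005329294298451
slide inner [ 0.54166649 -0.02979922  0.07      ] 0.08601800637518826
slide inner [ 0.63575306 -0.0182875   0.07      ] 0.08614308458509408
```

>>> carry_out:
  targets: [150,0,3,-20,0,150,0,0,-30,0,150,0,0,-25,0,150,0,0,-14,0,150,0,0,-5,0,150,0,0,0,0,150,0,0,0,0]

```text
t: 10.15
eef_pos: [0.5813, -0.0739, 0.0444]
tool_rot: [0.001, 0.662, 0.749, 0.001]
contact_force: [-0.1, -0.3, -2.2]
gripper_width: 0.735
grasp_force: 23.3
```

>>> carry_out:
  targets: [150,0,0,-1,0,150,0,0,0,0,150,0,0,-1,0,150,0,0,0,0]

```text
t: 10.55
eef_pos: [0.5804, -0.0739, 0.0414]
tool_rot: [0.0, 0.662, 0.749, 0.0]
contact_force: [0.4, -0.3, -2.6]
gripper_width: 0.731
grasp_force: 23.3
```

>>> carry_out:
  targets: [150,0,0,-1,0,150,0,0,0,0,150,0,0,-1,0,150,0,0,0,0]

```text
t: 10.95
eef_pos: [0.5806, -0.0739, 0.0409]
tool_rot: [0.0, 0.662, 0.749, -0.0]
contact_force: [-5.3, -0.3, 14.0]
gripper_width: 0.733
grasp_force: 24.5
```

>>> carry_out:
  targets: [100,0,0,0,0,50,0,0,0,0,0,0,0,0,0,0,0,0,0,0,0,0,0,20,0,0,0,0,45,0,0,0,0,45,0,60,0,0,45,-5,120,8,8,0,-8.5,120,8,8,0,-8.5,120,8,8,0,-8.5,120,8,8,0,-8.5,120,8,8,0,-8.5,120,8,8,0,-8.5,120,8,8,0,-8.5,120,8,8,0,-8.5,120,8,7,0,-8.5,120,6,5,0,-8.5,120,0,0,0,0,120,0,0,0,0]
  newtons: 20

```text
t: 12.95
eef_pos: [0.6581, 0.0022, 0.1939]
tool_rot: [0.0, 0.998, 0.064, -0.0]
contact_force: [-0.3, -0.2, -0.7]
gripper_width: 0.527
grasp_force: 0.0
```

Run:
```python
from h import *
c=cam("wrist"); o=bot.get_obs();print(o["eef_pos"],o["tool_rot"]); save(c,"w5.png")
```

```text
[0.65800576 0.00178736 0.19404908] [ 1.75122818e-04  9.98010461e-01  6.30475448e-02 -3.09232020e-04]
```

View pics/w5.png

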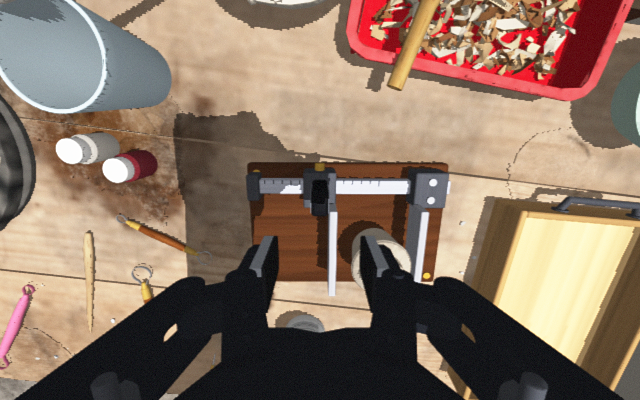

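>>> carry_out:
  targets: [120,0,0,-40,0,120,0,0,-40,0,120,0,0,-30,0,120,0,0,-17,0,120,0,0,-6,0,120,0,0,0,0,200,0,0,0,0,255,0,0,0,0,255,0,0,0,0,255,0,0,0,0,255,0,0,0,0]
  newtons: 20

```text
t: 14.1
eef_pos: [0.6597, 0.0022, 0.0631]
tool_rot: [0.0, 0.998, 0.061, 0.001]
contact_force: [-0.4, -0.8, 5.7]
gripper_width: 0.184
grasp_force: 22.5
```

>>> carry_out:
  targets: [255,0.6,-5,0,0,255,0.6,-5,0,0,255,0.4,-3,0,0,255,0,0,0,0,255,0,0,0,0]

```text
t: 14.6
eef_pos: [0.6612, -0.0102, 0.0631]
tool_rot: [-0.0, 0.998, 0.062, 0.001]
contact_force: [-2.4, 0.4, 6.8]
gripper_width: 0.182
grasp_force: 22.6
```

>>> carry_out:
  targets: [255,0.2,-2,0,0,255,0.2,-2,0,0,255,0.1,-1,0,0,255,0,0,0,0,255,0,0,0,0]

```text
t: 15.1
eef_pos: [0.6617, -0.0145, 0.0631]
tool_rot: [-0.001, 0.998, 0.062, 0.001]
contact_force: [-1.1, 1.7, 7.0]
gripper_width: 0.182
grasp_force: 22.6
```

>>> carry_out:
  targets: [255,0.1,-1,0,0,255,0,0,0,0]

```text
t: 15.3
eef_pos: [0.6618, -0.0154, 0.0631]
tool_rot: [-0.001, 0.998, 0.062, 0.001]
contact_force: [-1.4, 2.3, 6.2]
gripper_width: 0.182
grasp_force: 22.6
```

>>> carry_out:
  targets: [255,0.1,-1,0,0,255,0,0,0,0]

```text
t: 15.5
eef_pos: [0.6619, -0.0163, 0.0631]
tool_rot: [-0.001, 0.998, 0.062, 0.001]
contact_force: [-1.3, 2.9, 6.7]
gripper_width: 0.185
grasp_force: 22.6
```

Run:
```python
from h import *
c=cam("top"); crop(c,"t6.png",285,395,145,220,7); c=cam("wrist"); save(c,"w6.png")
o=bot.get_obs();print(o["eef_pos"],o["contact_force"],o["torque"])
```

```text
[ 0.66192122 -0.01632484  0.06310712] [-0.27629044  2.49308052  6.06583911] [ 0.46501908  0.17452342 -0.006634  ]
```

View pics/t6.png

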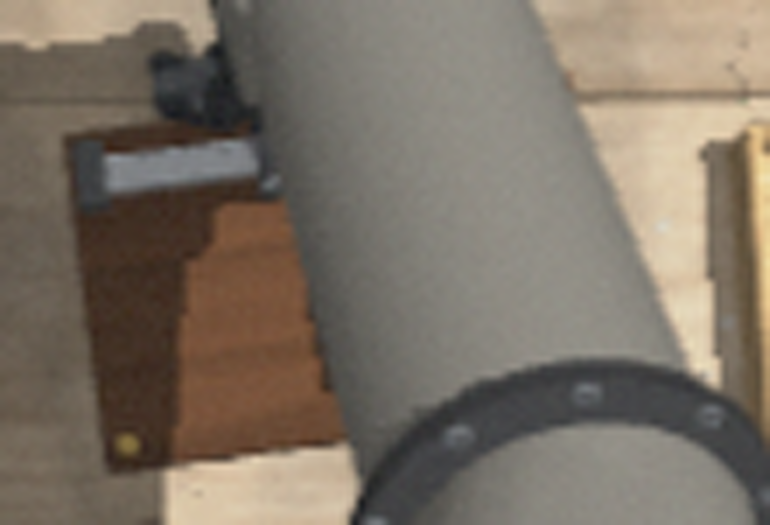

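>>> carry_out:
  targets: [255,0.1,-1,0,0,255,0,0,0,0]

```text
t: 15.8
eef_pos: [0.662, -0.017, 0.0631]
tool_rot: [-0.001, 0.998, 0.062, 0.001]
contact_force: [-0.8, 2.5, 6.6]
gripper_width: 0.184
grasp_force: 22.6
```

>>> carry_out:
  targets: [255,0.1,-0.7,0,0,255,0,0,0,0]

```text
t: 16.0
eef_pos: [0.6621, -0.0172, 0.0632]
tool_rot: [-0.001, 0.998, 0.062, 0.001]
contact_force: [-2.0, 4.6, 5.8]
gripper_width: 0.183
grasp_force: 22.6
```

>>> carry_out:
  targets: [255,0.1,-0.6,0,0,255,0,0,0,0]

```text
t: 16.2
eef_pos: [0.6622, -0.0176, 0.0632]
tool_rot: [-0.001, 0.998, 0.062, 0.001]
contact_force: [-0.2, 4.1, 7.1]
gripper_width: 0.182
grasp_force: 22.6
```

>>> carry_out:
  targets: [255,0.1,-0.8,0,0,255,0,0,0,0]

```text
t: 16.4
eef_pos: [0.6622, -0.0183, 0.0631]
tool_rot: [-0.001, 0.998, 0.062, 0.001]
contact_force: [0.1, 4.7, 7.6]
gripper_width: 0.182
grasp_force: 22.6
```

Run:
```python
from h import *
o=bot.get_obs();print(o["eef_pos"],o["contact_force"],o["torque"])
c=cam("wrist"); save(c,"w7.png")
o=bot.get_obs();print(o["eef_pos"],o["contact_force"],o["torque"])
```

```text
[ 0.66221364 -0.01834866  0.06313692] [0.05916526 4.6680891  7.59239511] [ 0.74960875  0.28601341 -0.09177808]
[ 0.66221254 -0.01834017  0.06312408] [-1.89241597  4.04242867  6.84205365] [ 0.76683951  0.31805052 -0.07552246]
```

View pics/w7.png

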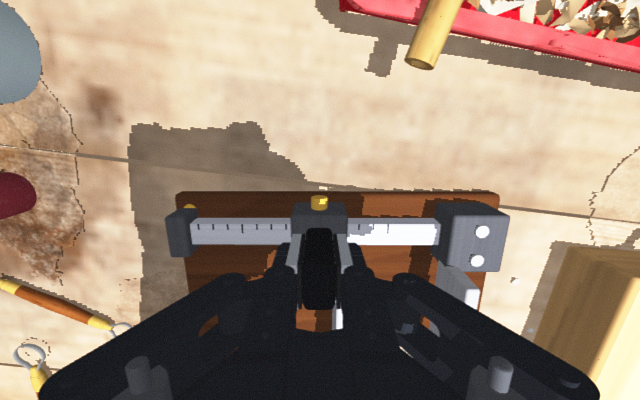

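>>> carry_out:
  targets: [255,0.1,-0.6,0,0,255,0,0,0,0,255,0,0,0,0]

```text
t: 16.75
eef_pos: [0.6623, -0.0188, 0.0631]
tool_rot: [-0.001, 0.998, 0.062, 0.001]
contact_force: [-1.8, 5.1, 6.9]
gripper_width: 0.184
grasp_force: 22.6
```

>>> carry_out:
  targets: [255,0.1,-0.6,0,0,255,0,0,0,0,255,0,0,0,0]

```text
t: 17.05
eef_pos: [0.6624, -0.0195, 0.0631]
tool_rot: [-0.001, 0.998, 0.062, 0.001]
contact_force: [-2.0, 5.4, 6.7]
gripper_width: 0.185
grasp_force: 22.6
```

Run:
```python
from h import *
o=bot.get_obs();print(o["eef_pos"],o["contact_force"],o["torque"])
```

```text
[ 0.6623668  -0.01950009  0.06314772] [-1.98121351  5.40969392  6.70425782] [ 0.80337087  0.36997135 -0.08864379]
```

>>> carry_out:
  targets: [255,0.1,-0.6,0,0,255,0,0,0,0,255,0,0,0,0]

```text
t: 17.35
eef_pos: [0.6624, -0.0201, 0.0632]
tool_rot: [-0.001, 0.998, 0.062, 0.001]
contact_force: [-1.7, 4.6, 8.1]
gripper_width: 0.184
grasp_force: 22.7
```

>>> carry_out:
  targets: [255,0,-0.6,0,0,255,0,0,0,0,255,0,0,0,0]

```text
t: 17.65
eef_pos: [0.6625, -0.0208, 0.0631]
tool_rot: [-0.001, 0.998, 0.062, 0.001]
contact_force: [-2.0, 4.0, 7.3]
gripper_width: 0.187
grasp_force: 22.6
```

>>> carry_out:
  targets: [255,0.1,-0.6,0,0,255,0,0,0,0,255,0,0,0,0]

```text
t: 17.95
eef_pos: [0.6626, -0.0214, 0.0631]
tool_rot: [-0.001, 0.998, 0.062, 0.001]
contact_force: [-1.8, 5.5, 6.7]
gripper_width: 0.18
grasp_force: 22.6
```

>>> carry_out:
  targets: [255,0.1,-0.6,0,0,255,0,0,0,0,255,0,0,0,0]

```text
t: 18.25
eef_pos: [0.6626, -0.0218, 0.0631]
tool_rot: [-0.001, 0.998, 0.062, 0.001]
contact_force: [-1.7, 5.0, 6.8]
gripper_width: 0.181
grasp_force: 22.7
```

Run:
```python
from h import *
w7=cv2.imread("pics/w7.png"); c=cam("wrist"); save(c,"w8.png"); w8=c["frame"][:,:,::-1]
for im in (w7,w8):
    g=cv2.cvtColor(np.ascontiguousarray(im),cv2.COLOR_BGR2GRAY).astype(int)
    for v in (226,240): print(v,g[v,284:296],g[v,338:356],g[v,426:454])
o=bot.get_obs();print(o["eef_pos"],o["contact_force"],o["torque"])
```

```text
226 [160  93  83 143 163 163 122  73  58  59  62  64] [ 66  64  66  63  65  63  64  55  62  95 149 160 156 159 157 158 159 159] [253 253 253 253 253 253 254 255 216 156 153 157 158 153 117  64  50  47
  45  43  49  45  41  48  48  52  79  97]
240 [161 158 154 158 156 159 150 128 116 120 118 120] [107 116 118 115 120 117 115 115 134 238 255 254 254 253 253 253 253 253] [252 252 252 252 252 252 254 255 212 160 152 157 131  76  45  45  49  48
  46  48  48  49  46  59  81  99 114 132]
226 [161 161 161 158 160 162 125  71  58  61  62  61] [ 64  66  67  62  65  65  65  59  61  98 149 159 161 162 157  82 102 148] [253 254 255 219 154 152 152 155 154  98  58  42  46  50  50  49  45  49
  41  52  68  89 108 125 132 140 133 137]
240 [155 154 161 157 156 160 147 123 117 112 118 116] [104 120 117 118 116 116 115 108 128 237 255 254 253 253 253 253 253 253] [252 253 255 216 153 155 157 135  76  47  49  48  46  46  45  50  46  48
  67  93 106 122 133 137 137 134 138 142]
[ 0.66264515 -0.02181074  0.0631223 ] [-1.98732493  4.86346111  6.76810304] [ 0.82244004  0.36366655 -0.13686124]
```

>>> carry_out:
  targets: [255,0.1,-0.6,0,0,255,0,0,0,0,255,0,0,0,0]

```text
t: 18.6
eef_pos: [0.6627, -0.022, 0.0631]
tool_rot: [-0.001, 0.998, 0.062, 0.001]
contact_force: [-1.6, 5.9, 7.0]
gripper_width: 0.182
grasp_force: 22.7
```

Run:
```python
from h import *
o=bot.get_obs();print(o["eef_pos"],o["contact_force"],o["torque"])
```

```text
[ 0.66267525 -0.02199485  0.06314828] [-1.61957     5.85858991  7.00449089] [ 0.93054315  0.41982522 -0.07454181]
```

>>> carry_out:
  targets: [255,0.1,-0.6,0,0,255,0,0,0,0,255,0,0,0,0]

```text
t: 18.9
eef_pos: [0.6627, -0.0222, 0.0631]
tool_rot: [-0.002, 0.998, 0.062, 0.001]
contact_force: [-2.5, 6.5, 8.3]
gripper_width: 0.182
grasp_force: 22.7
```

Run:
```python
from h import *
o=bot.get_obs();print(o["eef_pos"],o["contact_force"],o["torque"])
```

```text
[ 0.66271993 -0.02217505  0.06313923] [-2.49754029  6.48563487  8.27271668] [ 1.08118674  0.50500279 -0.09506012]
```

>>> carry_out:
  targets: [255,0.1,-0.6,0,0,255,0,0,0,0,255,0,0,0,0,255,0,0,0,0,255,0,0,0,0,255,0,0,0,0]

```text
t: 19.5
eef_pos: [0.6627, -0.0224, 0.0631]
tool_rot: [-0.002, 0.998, 0.063, 0.001]
contact_force: [-2.1, 6.8, 8.2]
gripper_width: 0.183
grasp_force: 22.8
```

Run:
```python
from h import *
w7=cv2.imread("pics/w7.png"); c=cam("wrist"); save(c,"w9.png"); w8=c["frame"][:,:,::-1]
g=cv2.cvtColor(np.ascontiguousarray(w8),cv2.COLOR_BGR2GRAY).astype(int)
for v in (226,240): print(v,g[v,338:356],g[v,426:454])
o=bot.get_obs();print(o["eef_pos"],o["contact_force"],o["torque"])
```

```text
226 [ 65  61  65  65  68  61  63  62  60  98 149 158 165 155  92  82 141 153] [253 254 255 214 153 150 154 152 119  66  45  43  50  48  48  45  45  44
  46  63  89 105 118 136 137 136 135 135]
240 [104 115 118 117 118 118 117 121 128 235 254 254 253 253 253 253 253 252] [253 255 216 157 149 153 135  76  47  46  48  49  45  47  44  48  40  61
  88 105 121 134 137 136 133 135 134 139]
[ 0.66270824 -0.0223323   0.06310839] [-2.34255854  7.15507654  8.13804487] [ 1.15474298  0.4848669  -0.1512123 ]
```

>>> carry_out:
  targets: [255,-0.2,1.5,0,0,255,-0.1,1,0,0,255,0,0.5,0,0,255,0,0,0,0,255,0,0,0,0]

```text
t: 20.05
eef_pos: [0.6627, -0.0222, 0.0631]
tool_rot: [-0.0, 0.998, 0.062, 0.001]
contact_force: [-1.9, 1.1, 7.5]
gripper_width: 0.184
grasp_force: 22.6
```

>>> carry_out:
  targets: [120,0,0,0,0,120,0,0,0,0,120,0,0,0,0,120,0,0,20,0,120,0,0,40,0,60,0,0,40,0,0,0,0,40,5,0,-8,-5,0,8.5,0,-8,-5,0,8.5,0,-8,-5,0,8.5,0,-8,-5,0,8.5,0,-8,-5,0,8.5,0,-8,-6,0,8.5,0,-8,-6,0,8.5,0,-8,-6,0,8.5,0,-9,-6,0,8.5,0,-9,-7,0,8.5,0,0,0,0,0,0,0,0,0,0]

```text
t: 21.95
eef_pos: [0.5797, -0.0795, 0.2013]
tool_rot: [-0.0, 0.664, 0.748, 0.0]
contact_force: [-1.0, -0.4, 0.8]
gripper_width: 1.003
grasp_force: 0.0
```

Run:
```python
from h import *
o=bot.get_obs();print(o["eef_pos"],o["tool_rot"]); c=cam("wrist"); save(c,"w10.png")
crop(c,"w10c.png",220,500,80,340,2.5) if 0 else crop(c,"w10c.png",200,500,110,330,2.6)
```

```text
[ 0.57973054 -0.07952408  0.20128612] [-7.53993528e-06  6.64148368e-01  7.47600782e-01  1.23855168e-04]
```

View pics/w10c.png

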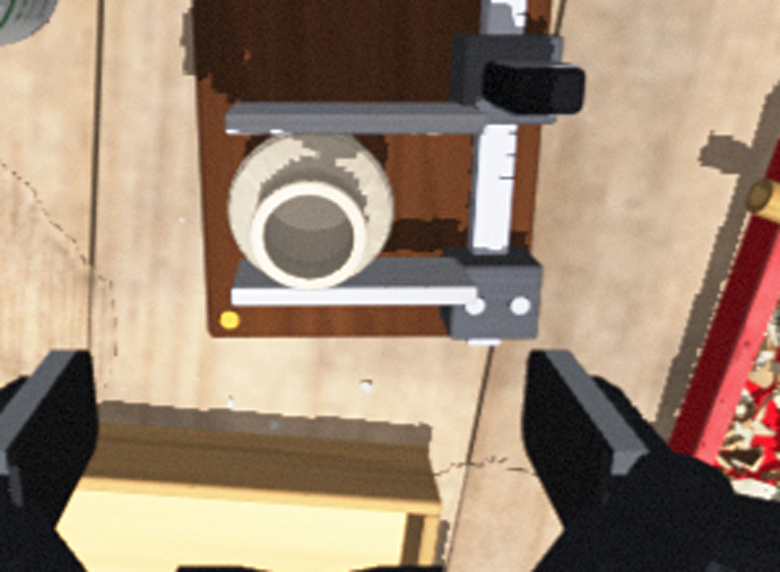

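Run:
```python
from h import *
c=cam("wrist"); th=np.radians(6.9); n=np.array([-np.sin(th),np.cos(th)])
r=px(c,318.8,199.6,.093)[:2]; a=px(c,323,220.8,.07)[:2]; b=px(c,305,161.2,.07)[:2]
print(r,a,b,"rim-fixed",(r-a)@n,"gap",(b-a)@n)
g=cv2.cvtColor(np.ascontiguousarray(c["frame"]),cv2.COLOR_RGB2GRAY).astype(int)
print(g[155:168,300],g[214:232,345])
```

```text
[ 0.57970901 -0.08156661] [ 0.58758558 -0.11075558] [ 0.5623583  -0.05081165] rim-fixed 0.02992382977807705 gap 0.06254049573729606
[132 126 122 123 127 131 114  50  34  36  85 152 152] [ 97  94  97 100 100  95 109 212 248 245 245 245 248 201 102  79  79  79]
```

>>> carry_out:
  targets: [0,0,0,-40,0,0,0,0,-40,0,0,0,0,-40,0,0,0,0,-25,0,0,0,0,-13,0,0,0,0,0,0,50,0,0,0,0,100,0,0,0,0,150,0,0,0,0,150,0,0,0,0,150,0,0,0,0]
  newtons: 25

```text
t: 23.15
eef_pos: [0.5807, -0.0792, 0.0451]
tool_rot: [0.001, 0.662, 0.749, 0.001]
contact_force: [-2.2, 1.8, 7.6]
gripper_width: 0.732
grasp_force: 27.1
```

>>> carry_out:
  targets: [150,0,0,3,0,150,0,0,6,0,150,0,0,10,0,150,0,0,20,0,150,0,0,40,0,150,0,0,30,0,150,0,0,0,0]

```text
t: 23.85
eef_pos: [0.5829, -0.0793, 0.1578]
tool_rot: [0.004, 0.662, 0.749, 0.003]
contact_force: [0.9, 0.8, -1.3]
gripper_width: 0.731
grasp_force: 28.8
```

Run:
```python
from h import *
o=bot.get_obs();print(o["eef_pos"]); c=cam("wrist"); 
save(c,"w11.png"); t=cam("top"); save(t,"t11.png"); s=cam("scene"); save(s,"s11.png")
```

```text
[ 0.58287383 -0.0793187   0.15782269]
```

>>> carry_out:
  targets: [150,0,-20,0,0,150,0,-35,0,0,150,0,-40,0,0,150,1,-40,0,0,150,2,-35,0,-2,150,0,-20,0,-3,150,0,0,0,0,150,0,0,-30,0,150,0,0,-40,0,150,0,0,-25,0,150,0,0,-10,0,150,0,0,-5,0,150,0,0,0,0,150,0,0,0,0]

```text
t: 25.4
eef_pos: [0.5838, -0.2693, 0.0437]
tool_rot: [0.001, 0.694, 0.72, 0.001]
contact_force: [0.8, -0.7, -2.4]
gripper_width: 0.731
grasp_force: 28.8
```

>>> carry_out:
  targets: [150,0,0,-2,0,150,0,0,-1,0,150,0,0,0,0]

```text
t: 25.7
eef_pos: [0.5838, -0.2689, 0.0409]
tool_rot: [0.001, 0.694, 0.72, 0.001]
contact_force: [-1.6, 1.5, 5.6]
gripper_width: 0.728
grasp_force: 29.3
```

>>> carry_out:
  targets: [80,0,0,0,0,30,0,0,0,0,15,0,0,0,0,15,0,0,10,0,15,0,0,40,0,15,0,0,50,0,0,0,0,50,0,0,-21,38,20,0,0,-21,38,0,0,0,-21,38,0,0,0,-21,38,0,0,0,-21,38,0,0,0,-21,38,0,0,0,-21,20,0,0,0,-5,0,0,0,0,0,0,0,0,0,0,0,0,0]

```text
t: 27.4
eef_pos: [0.4315, -0.0224, 0.2098]
tool_rot: [0.001, 0.695, 0.719, 0.0]
contact_force: [0.3, 0.3, 0.2]
gripper_width: 1.002
grasp_force: 0.0
```

Run:
```python
from h import *
o=bot.get_obs();print(o["eef_pos"],o["tool_rot"]); c=cam("wrist"); save(c,"w12.png")
a=cv2.cvtColor(c["frame"],cv2.COLOR_RGB2HSV)
for zz in (.101,): print("exp cap px",proj(c,[.4323,-.0016,zz]))
t=cam("top"); f=t["frame"].astype(int)
print("jar exp top px",proj(t,[.584,-.271,.09])); 
# tools by colour in top view
h=cv2.cvtColor(t["frame"],cv2.COLOR_RGB2HSV)
m=((h[:,:,0]<25)&(h[:,:,1]>140)&(h[:,:,2]>50)).astype(np.uint8); m[:, :225]=0
n,l,s,ce=cv2.connectedComponentsWithStats(m[:270,:290]); print([(s[i].tolist(),ce[i].round(1).tolist()) for i in range(1,n) if s[i][4]>15])
```

```text
[ 0.43146244 -0.02239234  0.20979376] [5.69864155e-04 6.95054564e-01 7.18956691e-01 3.25211686e-04]
exp cap px [321.00350768 175.04344833]
jar exp top px [411.83564092 183.48494743]
[([253, 196, 17, 7, 28], [261.1, 198.6]), ([254, 228, 5, 24, 55], [255.9, 239.5])]
```

Run:
```python
from h import *
im=cv2.imread("pics/w12.png"); c=cam("wrist"); g=cv2.medianBlur(cv2.cvtColor(im,cv2.COLOR_BGR2GRAY)[100:260,240:400],3)
ci=cv2.HoughCircles(g,cv2.HOUGH_GRADIENT,1,20,param1=80,param2=20,minRadius=20,maxRadius=50)
for x,y,r in ci[0][:4]: print(x+240,y+100,r,px(c,x+240,y+100,.101).round(4))
```

```text
322.5 173.5 29.9 [4.336e-01 1.000e-04 1.010e-01]
```

>>> carry_out:
  targets: [0,2,22,0,0,0,0,0,-45,0,0,0,0,-45,0,0,0,0,-40,0,0,0,0,-28,0,0,0,0,-12,0,0,0,0,0,0,60,0,0,0,0,120,0,0,0,0,180,0,0,0,0,180,0,0,0,0,180,0,0,0,0]
  newtons: 25

```text
t: 28.75
eef_pos: [0.4337, 0.0005, 0.0408]
tool_rot: [0.001, 0.695, 0.719, 0.001]
contact_force: [-1.2, 0.5, 6.2]
gripper_width: 0.677
grasp_force: 26.0
```

>>> carry_out:
  targets: [180,0,0,20,0,180,0,0,45,0,180,0,0,45,0,180,0,0,0,0]

```text
t: 29.15
eef_pos: [0.4368, 0.0011, 0.1554]
tool_rot: [0.005, 0.695, 0.719, 0.004]
contact_force: [1.3, 0.6, -0.2]
gripper_width: 0.676
grasp_force: 27.8
```

>>> carry_out:
  targets: [180,0,-25,0,0,180,3,-45,0,0,180,4,-45,0,0,180,4,-45,0,0,180,4,-45,0,0,180,4,-45,0,0,180,1,-24,0,0,180,0,0,0,0,180,0,0,-30,0,180,0,0,-40,0,180,0,0,-25,0,180,0,0,-8,0,180,0,0,0,0,180,0,0,0,0]

```text
t: 30.55
eef_pos: [0.4529, -0.2725, 0.0468]
tool_rot: [0.0, 0.694, 0.72, 0.0]
contact_force: [0.4, 0.2, -1.1]
gripper_width: 0.674
grasp_force: 28.8
```

>>> carry_out:
  targets: [180,0,0,-2,0,180,0,0,-1,0,180,0,0,0,0]

```text
t: 30.85
eef_pos: [0.4533, -0.2731, 0.046]
tool_rot: [0.001, 0.694, 0.72, -0.0]
contact_force: [-6.7, 4.4, 25.2]
gripper_width: 0.679
grasp_force: 31.3
```

>>> carry_out:
  targets: [180,0,0,2,0,100,0,0,0,0,50,0,0,0,0,20,0,0,0,0,20,0,0,10,0,20,0,0,40,0,20,0,0,50,0,20,0,0,50,0]

```text
t: 31.65
eef_pos: [0.4521, -0.2728, 0.1972]
tool_rot: [-0.001, 0.694, 0.72, 0.0]
contact_force: [0.9, -1.8, 0.9]
gripper_width: 0.924
grasp_force: 0.0
```

>>> carry_out:
  targets: [20,-3,40,0,-8,20,-3,40,0,-8,20,-3,40,0,-8,20,-3,40,0,-8,20,-3,40,0,-8,20,-3,40,0,-8,20,-3,40,0,-8,20,-3,40,0,-8,20,-3,40,0,-8,20,-3,40,0,-8,20,-2,40,0,-2,20,-1,40,0,0,20,0,3,0,0,20,0,0,0,0]

```text
t: 33.05
eef_pos: [0.4207, 0.198, 0.1956]
tool_rot: [-0.0, 0.994, 0.111, -0.0]
contact_force: [-0.6, -0.4, -0.3]
gripper_width: 0.921
grasp_force: 0.0
```

```bash
cat > find.py <<'E'
from h import *
o=bot.get_obs();print(o["eef_pos"],o["tool_rot"]); c=cam("wrist"); save(c,"w13.png")
h=cv2.cvtColor(c["frame"],cv2.COLOR_RGB2HSV)
m=((h[:,:,0]<25)&(h[:,:,1]>140)&(h[:,:,2]>60)).astype(np.uint8); m=cv2.morphologyEx(m,cv2.MORPH_CLOSE,np.ones((5,5)))
ct,_=cv2.findContours(m,cv2.RETR_EXTERNAL,cv2.CHAIN_APPROX_NONE)
for k in ct:
    if cv2.contourArea(k)>250:
        r=cv2.minAreaRect(k); b=cv2.boxPoints(r); p=np.array([px(c,*q,.0065)[:2] for q in b]); e1=p[1]-p[0]; e2=p[2]-p[1]; e=e1 if np.linalg.norm(e1)>np.linalg.norm(e2) else e2
        print(np.round(r[0]),"ctr",p.mean(0).round(4),"L,W",np.linalg.norm(e1).round(3),np.linalg.norm(e2).round(3),"yaw",np.degrees(np.arctan2(e[1],e[0])).round(1))
E
python3 find.py
python3 - <<'E'
from h import *
t=cam("top"); h=cv2.cvtColor(t["frame"],cv2.COLOR_RGB2HSV); save(t,"t13.png")
for n,P in (("jar",[.584,-.271,.09]),("bottle",[.4535,-.273,.109])):
    u,v=proj(t,P); g=cv2.cvtColor(t["frame"],cv2.COLOR_RGB2GRAY)[int(v)-25:int(v)+25,int(u)-25:int(u)+25]
    ci=cv2.HoughCircles(cv2.resize(g,None,fx=3,fy=3,interpolation=cv2.INTER_CUBIC),cv2.HOUGH_GRADIENT,1,30,param1=80,param2=18,minRadius=12,maxRadius=40); print(n,u,v,None if ci is None else [(int(u)-25+x/3,int(v)-25+y/3,r/3) for x,y,r in ci[0][:3]])
E
```

```text
[0.42074216 0.19804542 0.1956301 ] [-1.59771459e-04  9.93806655e-01  1.11122935e-01 -7.24546396e-06]
[439. 254.] ctr [0.3554 0.0216] L,W 0.031 0.06 yaw -120.1
[311. 171.] ctr [0.4231 0.209 ] L,W 0.126 0.011 yaw 10.1
[350.  61.] ctr [0.5537 0.1931] L,W 0.009 0.096 yaw -110.9
[550.  75.] ctr [ 0.5851 -0.0253] L,W 0.129 0.204 yaw -82.4
jar 411.83564091742255 183.48494743030923 [(np.float32(408.83334), np.float32(185.5), np.float32(10.533334)), (np.float32(397.83334), np.float32(168.83333), np.float32(9.0))]
bottle 416.3595998496295 226.16572951871385 [(np.float32(418.5), np.float32(226.16667), np.float32(7.433333))]
```

>>> carry_out:
  targets: [120,2,11,0,-2.7,120,0,0,-45,0,120,0,0,-45,0,120,0,0,-45,0,120,0,0,-35,0,120,0,0,-15,0,120,0,0,-5,0,120,0,0,0,0,120,0,0,0,0]

```text
t: 34.05
eef_pos: [0.424, 0.2077, 0.0063]
tool_rot: [-0.0, 0.996, 0.086, 0.001]
contact_force: [0.4, 0.0, 0.5]
gripper_width: 0.53
grasp_force: 0.0
```

>>> carry_out:
  targets: [200,0,0,0,0,255,0,0,0,0,255,0,0,0,0,255,0,0,0,0,255,0,0,0,0]
  newtons: 30

```text
t: 34.55
eef_pos: [0.4238, 0.208, 0.0063]
tool_rot: [-0.0, 0.996, 0.086, 0.001]
contact_force: [-0.0, -1.1, 6.2]
gripper_width: 0.144
grasp_force: 31.0
```

>>> carry_out:
  targets: [255,0,0,20,0,255,0,0,45,0,255,0,0,50,0,255,0,0,50,0,255,7,-42,10,-4,255,8,-46,0,-4,255,8,-46,0,0,255,8,-46,0,0,255,8,-46,0,0,255,8,-46,0,0,255,8,-46,0,0,255,8,-46,0,0,255,8,-46,0,0,255,8,-46,0,0,255,8,-46,0,0,255,7,-46,0,0,255,6,-44,0,0,255,0,0,0,0,255,0,0,0,0]

```text
t: 36.45
eef_pos: [0.5225, -0.3849, 0.18]
tool_rot: [-0.0, 1.0, 0.015, -0.0]
contact_force: [-0.3, 0.1, 0.1]
gripper_width: 0.144
grasp_force: 30.1
```

>>> carry_out:
  targets: [255,0,4,-40,0,255,0,0,-45,0,255,0,0,-45,0,255,0,0,-25,0,255,0,0,-7,0,255,0,0,0,0,255,0,0,-2,0,255,0,0,0,0]

```text
t: 37.25
eef_pos: [0.5243, -0.3805, 0.0182]
tool_rot: [0.001, 1.0, 0.017, 0.001]
contact_force: [0.4, 0.2, 0.0]
gripper_width: 0.149
grasp_force: 30.1
```

>>> carry_out:
  targets: [200,0,0,0,0,195,0,0,0,0,195,0,0,0,0,195,0,0,10,0,195,0,0,40,0,195,0,0,50,0,120,0,0,50,0,20,0,0,20,0,20,0,0,0,0]

```text
t: 38.15
eef_pos: [0.5254, -0.3814, 0.1917]
tool_rot: [0.002, 1.0, 0.016, 0.004]
contact_force: [-0.8, 0.4, -0.2]
gripper_width: 0.739
grasp_force: 0.0
```

```bash
python3 find.py
python3 - <<'E'
from h import *
t=cam("scene"); save(t,"s14.png")
E
```

```text
[ 0.52536814 -0.38135025  0.19172888] [0.00237122 0.99985625 0.01641329 0.00352891]
[ 21. 305.] ctr [0.3379 0.0189] L,W 0.056 0.056 yaw 166.6
[317. 179.] ctr [ 0.5229 -0.38  ] L,W 0.128 0.011 yaw 1.5
[61. 92.] ctr [ 0.6087 -0.0944] L,W 0.143 0.16 yaw 177.1
```

>>> carry_out:
  targets: [20,-4,45,0,-4,20,-4,45,0,-3.5,20,-4,45,0,0,20,-4,45,0,0,20,-4,45,0,0,20,-4,45,0,0,20,-4,45,0,0,20,-4,45,0,0,20,-4,45,0,0,20,-4,45,0,0,20,-4,45,0,0,20,-4,45,0,0,20,-4,45,0,0,20,0,45,0,0,20,0,44,0,0,20,0,0,0,0,20,0,0,0,0]

```text
t: 39.95
eef_pos: [0.4697, 0.2944, 0.1846]
tool_rot: [0.001, 0.999, -0.048, -0.002]
contact_force: [-0.1, -1.0, 1.1]
gripper_width: 0.921
grasp_force: 0.0
```

Run:
```python
from h import *
o=bot.get_obs();print(o["eef_pos"],o["tool_rot"]); c=cam("wrist"); save(c,"w15.png")
im=c["frame"]; h=cv2.cvtColor(im,cv2.COLOR_RGB2HSV)
for P in ([.549,.2856,.004],[.473,.293,.008],[.396,.3005,.004]):
    u,v=proj(c,P); print(u,v,h[int(v),int(u)-12:int(u)+13:2].tolist())
```

```text
[0.46969595 0.29440136 0.18457399] [ 7.52700244e-04  9.98869516e-01 -4.75050108e-02 -1.54805556e-03]
319.6661663498804 108.1557391298206 [[15, 61, 201], [15, 65, 203], [16, 67, 202], [16, 68, 202], [18, 79, 132], [16, 69, 166], [16, 73, 193], [15, 59, 204], [15, 64, 208], [16, 61, 208], [15, 62, 201], [14, 66, 205], [17, 72, 198]]
319.54040708540117 176.9333201802578 [[15, 89, 112], [16, 73, 109], [15, 91, 109], [15, 88, 110], [17, 104, 103], [17, 109, 101], [18, 111, 101], [17, 97, 100], [14, 86, 113], [14, 84, 116], [14, 84, 109], [12, 82, 125], [15, 75, 229]]
319.3959407489299 236.57940372826695 [[14, 84, 91], [14, 95, 91], [15, 91, 95], [12, 86, 92], [13, 100, 97], [18, 105, 107], [13, 99, 98], [15, 93, 88], [15, 96, 93], [16, 101, 91], [12, 92, 94], [14, 94, 92], [14, 90, 91]]
```

```bash
cat > stick.py <<'E'
from h import *
o=bot.get_obs();print(o["eef_pos"],o["tool_rot"]); c=cam("wrist"); save(c,"w16.png")
im=c["frame"].astype(np.float32); r=cv2.GaussianBlur(im[:,:,1]/(im[:,:,0]+1)-im[:,:,2]/(im[:,:,1]+1),(3,3),0)
d=r-cv2.blur(r,(41,41))
m=(d>.035).astype(np.uint8); m[:70]=0; m[270:]=0; m[:,:230]=0; m[:,410:]=0
m=cv2.morphologyEx(m,cv2.MORPH_CLOSE,np.ones((9,3)))
ct,_=cv2.findContours(m,cv2.RETR_EXTERNAL,cv2.CHAIN_APPROX_NONE)
for k in sorted(ct,key=cv2.contourArea)[::-1][:5]:
    q=cv2.minAreaRect(k); b=cv2.boxPoints(q); p=np.array([px(c,*s,.005)[:2] for s in b]); e1=p[1]-p[0]; e2=p[2]-p[1]; e=e1 if np.linalg.norm(e1)>np.linalg.norm(e2) else e2
    print(cv2.contourArea(k),np.round(q[0]),"ctr",p.mean(0).round(4),"L,W",np.linalg.norm(e1).round(3),np.linalg.norm(e2).round(3),"yaw",np.degrees(np.arctan2(e[1],e[0])).round(1))
E
python3 stick.py
```

```text
[0.47027379 0.29285892 0.18467905] [ 0.00114753  0.99881077 -0.04872331 -0.00133289]
2570.0 [250. 228.] ctr [0.4154 0.3845] L,W 0.046 0.111 yaw 171.5
702.0 [316. 175.] ctr [0.4705 0.2953] L,W 0.01 0.156 yaw 175.9
399.0 [395. 255.] ctr [0.3616 0.205 ] L,W 0.035 0.04 yaw 179.6
304.0 [385.  90.] ctr [0.5616 0.212 ] L,W 0.009 0.058 yaw -109.7
255.0 [240.  84.] ctr [0.5829 0.3668] L,W 0.02 0.027 yaw 170.3
```

>>> carry_out:
  targets: [120,0,2,0,1,120,0,0,-45,0,120,0,0,-45,0,120,0,0,-45,0,120,0,0,-30,0,120,0,0,-12,0,120,0,0,-4,0,120,0,0,0,0,120,0,0,0,0]

```text
t: 40.95
eef_pos: [0.4723, 0.2966, 0.007]
tool_rot: [-0.001, 0.999, -0.04, 0.001]
contact_force: [-0.0, 0.6, 0.3]
gripper_width: 0.532
grasp_force: 0.0
```

>>> carry_out:
  targets: [200,0,0,0,0,255,0,0,0,0,255,0,0,0,0,255,0,0,0,0,255,0,0,0,0]
  newtons: 30

```text
t: 41.45
eef_pos: [0.4717, 0.2966, 0.0062]
tool_rot: [-0.001, 0.999, -0.04, 0.001]
contact_force: [-0.0, -0.1, 6.0]
gripper_width: 0.001
grasp_force: 2.9
```

>>> carry_out:
  targets: [120,0,0,0,0,120,0,0,0,0,120,0,0,0,0,120,0,0,-2,0,120,0,0,-2,0,120,0,0,0,0]

```text
t: 42.05
eef_pos: [0.4708, 0.2957, 0.0008]
tool_rot: [0.0, 0.999, -0.04, -0.0]
contact_force: [0.5, 0.7, -0.8]
gripper_width: 0.53
grasp_force: 0.0
```

>>> carry_out:
  targets: [200,0,0,0,0,255,0,0,0,0,255,0,0,0,0,255,0,0,0,0,255,0,0,0,0]

```text
t: 42.55
eef_pos: [0.4712, 0.296, 0.0014]
tool_rot: [-0.0, 0.999, -0.04, 0.0]
contact_force: [0.1, 0.1, -0.1]
gripper_width: 0.097
grasp_force: 29.2
```

>>> carry_out:
  targets: [255,0,0,10,0,255,0,0,30,0,255,0,0,50,0,255,0,0,50,0,255,0,0,40,0,255,0,0,0,0]

```text
t: 43.15
eef_pos: [0.4738, 0.2985, 0.1881]
tool_rot: [-0.003, 0.999, -0.04, 0.005]
contact_force: [-0.3, 0.9, -0.6]
gripper_width: 0.099
grasp_force: 29.2
```

```bash
python3 stick.py
```

```text
[0.47383244 0.29847231 0.18808464] [-0.00315419  0.99917541 -0.04021806  0.00458997]
2788.0 [266. 228.] ctr [0.4168 0.3717] L,W 0.112 0.085 yaw -9.6
2217.0 [317. 185.] ctr [0.4596 0.3027] L,W 0.026 0.208 yaw 177.4
554.0 [244.  90.] ctr [0.5814 0.3733] L,W 0.03 0.04 yaw 171.9
315.5 [381. 265.] ctr [0.3549 0.2282] L,W 0.03 0.074 yaw -119.5
259.0 [388.  95.] ctr [0.5629 0.2158] L,W 0.01 0.05 yaw -108.3
```

>>> carry_out:
  targets: [255,0,-20,0,3,255,4,-42,0,3,255,4,-42,0,0,255,4,-42,0,0,255,4,-42,0,0,255,4,-42,0,0,255,4,-42,0,0,255,4,-42,0,0,255,4,-42,0,0,255,4,-42,0,0,255,4,-42,0,0,255,4,-42,0,0,255,4,-42,0,0,255,2,-42,0,0,255,0,-42,0,0,255,0,-41,0,0,255,0,0,0,0,255,0,0,0,0]

```text
t: 45.0
eef_pos: [0.5198, -0.3536, 0.1797]
tool_rot: [-0.001, 1.0, 0.011, -0.001]
contact_force: [-0.0, 0.9, -1.4]
gripper_width: 0.103
grasp_force: 29.3
```

>>> carry_out:
  targets: [255,0,0,-45,0,255,0,0,-45,0,255,0,0,-40,0,255,0,0,-20,0,255,0,0,-9,0,255,0,0,0,0,255,0,0,0,0]

```text
t: 45.7
eef_pos: [0.5221, -0.3526, 0.0234]
tool_rot: [0.0, 1.0, 0.013, 0.001]
contact_force: [1.1, -0.6, 0.2]
gripper_width: 0.098
grasp_force: 29.3
```

>>> carry_out:
  targets: [210,0,0,-2,0,200,0,0,0,0,195,0,0,0,0,195,0,0,0,0,195,0,0,10,0,195,0,0,40,0,195,0,0,50,0,195,0,0,50,0,195,0,0,50,0,195,0,0,0,0]

```text
t: 46.7
eef_pos: [0.5252, -0.355, 0.2296]
tool_rot: [0.004, 1.0, 0.012, 0.006]
contact_force: [0.3, -0.8, 0.4]
gripper_width: 0.232
grasp_force: 0.0
```

```bash
python3 find.py
python3 - <<'E'
from h import *
c=cam("wrist"); save(c,"w17.png"); o=bot.get_obs(); print(o["eef_pos"],o["gripper_width"])
# edge profile across tray along y at x=.53 and .50 at floor height
g=c["frame"].astype(int)
for X in (.56,.50):
    print(X,[(y,g[int(v),int(u)].tolist()) for y in range(-410,-300,4) for u,v in [proj(c,[X,y/1000,.014])]])
E
```

```text
[ 0.52515586 -0.35500293  0.22955162] [0.00379033 0.99990136 0.01201426 0.00620955]
[ 54. 292.] ctr [0.3377 0.0357] L,W 0.089 0.054 yaw -88.9
[336. 175.] ctr [ 0.5223 -0.3803] L,W 0.011 0.128 yaw -177.4
[61. 40.] ctr [ 0.6782 -0.0509] L,W 0.048 0.01 yaw -83.3
[ 79. 103.] ctr [ 0.6037 -0.0572] L,W 0.206 0.159 yaw -83.0
[ 0.52175451 -0.35348021  0.22256208] 0.23259792079089867
0.56 [(-410, [155, 128, 89]), (-406, [246, 223, 158]), (-402, [251, 237, 178]), (-398, [249, 234, 177]), (-394, [252, 239, 183]), (-390, [253, 241, 189]), (-386, [252, 235, 171]), (-382, [158, 83, 39]), (-378, [135, 76, 35]), (-374, [145, 117, 74]), (-370, [255, 248, 202]), (-366, [252, 241, 186]), (-362, [254, 245, 197]), (-358, [232, 204, 155]), (-354, [238, 216, 169]), (-350, [204, 171, 128]), (-346, [255, 254, 210]), (-342, [254, 249, 206]), (-338, [254, 248, 206]), (-334, [254, 249, 202]), (-330, [254, 249, 206]), (-326, [254, 249, 205]), (-322, [254, 250, 204]), (-318, [254, 247, 200]), (-314, [252, 240, 183]), (-310, [251, 238, 180]), (-306, [250, 234, 172]), (-302, [252, 240, 184])]
0.5 [(-410, [154, 125, 89]), (-406, [254, 242, 182]), (-402, [249, 232, 169]), (-398, [252, 238, 179]), (-394, [252, 239, 183]), (-390, [252, 238, 176]), (-386, [148, 79, 35]), (-382, [153, 83, 36]), (-378, [105, 57, 31]), (-374, [255, 251, 199]), (-370, [252, 240, 185]), (-366, [253, 244, 189]), (-362, [254, 248, 203]), (-358, [253, 242, 186]), (-354, [234, 204, 154]), (-350, [211, 176, 127]), (-346, [255, 250, 210]), (-342, [254, 248, 202]), (-338, [254, 250, 208]), (-334, [254, 251, 211]), (-330, [255, 250, 210]), (-326, [255, 250, 212]), (-322, [254, 249, 207]), (-318, [254, 245, 193]), (-314, [252, 238, 180]), (-310, [251, 236, 182]), (-306, [252, 239, 184]), (-302, [252, 239, 183])]
```

Run:
```python
from h import *
c=cam("wrist"); t=cam("top"); g=cv2.cvtColor(c["frame"],cv2.COLOR_RGB2GRAY)
for n,P in (("jar",[.584,-.271,.09]),("bottle",[.4535,-.273,.109])):
    u,v=proj(c,P); u0,v0=max(int(u)-50,0),max(int(v)-50,0)
    ci=cv2.HoughCircles(cv2.medianBlur(g[v0:v0+100,u0:u0+100],3),cv2.HOUGH_GRADIENT,1,20,param1=80,param2=18,minRadius=10,maxRadius=45)
    print(n,u,v,None if ci is None else [(u0+x,v0+y,r,px(c,u0+x,v0+y,P[2])[:2].round(3)) for x,y,r in ci[0][:4]])
gt=cv2.cvtColor(t["frame"],cv2.COLOR_RGB2GRAY); a=cv2.cvtColor(cv2.imread("pics/top0.png"),cv2.COLOR_BGR2GRAY)
d=cv2.absdiff(gt,a)>40; n,l,s,ce=cv2.connectedComponentsWithStats(d.astype(np.uint8)); print([(s[i].tolist()) for i in range(1,n) if s[i][4]>40])
```

```text
jar 233.68036187550308 124.88021194190769 [(np.float32(238.5), np.float32(124.5), np.float32(32.2), array([ 0.584, -0.276])), (np.float32(242.5), np.float32(104.5), np.float32(12.7), array([ 0.603, -0.28 ]))]
bottle 238.11844575114117 257.9312177066739 [(np.float32(253.5), np.float32(246.5), np.float32(30.8), array([ 0.467, -0.289])), (np.float32(240.5), np.float32(265.5), np.float32(32.2), array([ 0.445, -0.275])), (np.float32(260.5), np.float32(226.5), np.float32(10.35), array([ 0.488, -0.297]))]
[[503, 146, 56, 189, 5822], [482, 149, 25, 33, 410], [322, 163, 9, 8, 49], [333, 162, 15, 38, 289], [476, 171, 11, 36, 100], [393, 176, 40, 62, 1319], [443, 177, 29, 28, 419], [334, 185, 57, 100, 2622], [437, 186, 7, 40, 161], [253, 227, 8, 27, 113], [311, 227, 24, 20, 284], [321, 300, 34, 10, 185], [488, 303, 35, 92, 467], [563, 307, 77, 44, 1492], [288, 329, 44, 27, 520], [334, 328, 43, 45, 1320], [518, 339, 42, 61, 2069], [435, 356, 53, 44, 591], [272, 359, 13, 31, 139], [316, 381, 28, 19, 242], [352, 394, 30, 6, 129]]
```

```bash
python3 -c "
from h import *
print(bot.hand_in())"
```

```text
the job is handed in; nothing more can be done
None
```

I set the caliper on the jar and left it at that width, then packed the jar, oxide bottle, loop tool and stick in the tray. I saw no tin or brush within reach, and the job is handed in. I could not see the jar touching the fixed jaw; I judged that contact from the force rise and a gap of about 63 mm in the images, ±1–2 mm. I checked the tray contents by image measurements, having used all 14 picture views.

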